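# Set the chamber purge: vent slider to the pointer, valve two turns off its seat

### The job

Set up the dry-gas purge for the microtome chamber: first slide the vent's black slider along its track until it lines up with the yellow set pointer. Then take the red handwheel by its black crank grip, close the valve clockwise until it comes to its stop, and back it off exactly two full turns anticlockwise. Finish still holding the crank grip between the fingers, with the vent where you set it and everything else on the bench left where it stands.

Things in the scene. Friction and masses are not known exactly. Their poses are not given: they have to be found in the camera images.
- vent_unit: Vent unit fixed to the bench: an aluminium plate 90 x 180 x 14 mm (x, y, z of its own frame) with a black track along its own y through the middle, dark vent slots on the +x side and scale ticks on the -x side (the side nearer the robot). Origin at the centre of its underside; its top face is 14 mm up.
- vent_grip (a point): Middle of the part of the vent slider that is gripped: a black upright block 28 mm (along the unit's x) x 18 mm (along the unit's y, the direction of travel) with a white line down the middle of its top and front. The point is 54 mm above the bench; the block's top is 72 mm above the bench. The axes are those of the vent unit.
- vent_slider (a joint): Travel of the vent slider along the vent unit's +y, 0 to 0.12 m between end stops; 0.06 is the middle of the unit. Stays where it is left; about 1.5 N moves it.
- set_pointer: Yellow set pointer, 12 mm wide, 5 mm high, fixed on the near side of the vent unit's top face beside the track, its tip pointing at the track. Origin at the centre of its underside; axes are those of the vent unit. The slider is set when its middle has the same position along the unit's y as the pointer's middle.
- valve_unit: Purge valve fixed to the bench: a brass valve block with two hose stubs on a dark steel foot 80 x 100 mm, carrying a red handwheel on an upright axis. Origin at the centre of its underside, on the wheel's axis.
- valve_centre (a point): Centre of the handwheel, on its upright axis, 43 mm above the bench. The wheel's rim is a red ring of 84 mm middle diameter and 11 mm thick, its top 49 mm above the bench; three spokes; hub top 54 mm above the bench.
- crank_grip: Black crank grip standing upright on the wheel's rim, 42 mm from the wheel's axis: a round sleeve 18 mm in diameter and 40 mm tall that spins freely on its pin, so it can be held with a fixed hand while the wheel is cranked round. Origin at its centre, 76 mm above the bench (sleeve from 56 to 96 mm). Its own axes turn as it spins.
- valve (a joint): Turn of the valve wheel in rad: 0 is closed against the hard stop; grows as the wheel turns anticlockwise seen from above (opening), up to 22. One full turn is 6.283, two turns 12.566. It starts between about 0.2 and 1 turn open. Stays where it is left; about 2 to 3 N at the crank grip turns it, and at the stop it resists firmly.
- specimen_jar: Bystander: clear jar with a yellow lid, 58 mm across, 59 mm tall, loose; origin under its centre.
- stain_bottle: Bystander: small bottle with a black cap, 42 mm across, 95 mm tall, loose; origin under its centre.
- petri_small: Bystander: small clear petri dish, 55 mm across, 12 mm tall, loose; origin under its centre.
- bench_timer: Bystander: white bench timer with a display and three buttons, 51 x 66 x 50 mm, loose; origin under its centre.
- syringe: Bystander: plastic syringe with a blue filter on its tip, 26 x 114 x 20 mm, lying loose; origin under its centre.
Not all that is in view belongs to the job. Of the things that look like the vent_unit, the largest one is meant.

How it is judged:
On the way, in this order (a step that is already met when the one before it is completed fails the run):
1. the vent slider is at the yellow pointer, the valve not yet closed (y of vent_grip in the frame of set_pointer between -0.006 and 0.006 m and value of joint valve above 0.5 rad), for 0.2 s.
2. the valve is closed to its stop by its crank grip, the vent still at the pointer (y of vent_grip in the frame of set_pointer between -0.006 and 0.006 m and value of joint valve below 0.08 rad and contact force between the fingers and crank_grip above 1 N), for 0.1 s.
At the end, for the whole second after the job is handed in: Vent slider within 6 mm of the yellow pointer along the track; valve, closed to its stop before, at rest two turns open (12.57 rad) within 0.25 rad; the fingers hold the crank grip (over 3 N of contact, grasp point within 25 mm of its centre) (y of vent_grip in the frame of set_pointer between -0.006 and 0.006 m and value of joint valve between 12.316 and 12.816 rad and velocity of joint valve between -0.1 and 0.1 rad/s and contact force between the fingers and crank_grip above 3 N and distance between the grasp point and crank_grip below 0.025 m); the arm keeps its last pose, push and grip.
It fails at once if a bystander on the bench is pushed more than 2 cm (distance of any of specimen_jar, stain_bottle, petri_small, bench_timer, syringe from where it was at the start of the episode above 0.02 m).
It also fails if it takes over 72 s, if anything falls off the work surface, if the arm or the gripper's body presses on something with over 40 N, if the wrist force passes 120 N, or if a joint passes its speed limit or range.

### The arm

A 6-joint arm with a two-finger parallel gripper is mounted at the origin on a cart in front of the work surface, level with it; the furniture and walls round the work are solid. World frame = base frame: x ahead of the robot, y to its left, z up, the work surface at z = 0. Lengths are in m, angles in rad, forces in N, time in s.
With the tool pointing down it reaches from about 0.275 to 0.825 m from the base axis. Payload 5.2 kg.
Tool frame: the origin (TCP) lies between the finger pads; the fingertips stand 22 mm ahead of it and the grasp point (between the pads) lies 3 mm ahead of it (arm.finger_overhang is the distance from the TCP to the fingertips, in m); z points along the fingers, y is the line along which they close (so a half turn about z gives the same grasp; the last joint's range is limited). The gripper opens to 93 mm and grips with 3 to 60 N. Pads are 15 mm wide; open, the fingers measure 128 mm over their backs; the gripper's body (75 mm by 188 mm) begins 65 mm behind the grasp point.
Start: joints at [-1.45, 0.259, 1.535, -0, 1.348, -0.203], TCP at [0.175, -0.521, 0.241] pointing down, gripper open.
Joint ranges: [-3.14, 3.14], [-0.91, 2.08], [0.19, 2.58], [-1.22, 4.36], [0.22, 2.71], [-3.12, 3.12]. Speed limits (rad/s): [2.57, 2.57, 3.14, 3.14, 3.14, 3.14].

### API

Orientations are given as [roll, pitch, yaw] about the fixed x, y, z axes, in that order (R = Rz(yaw) Ry(pitch) Rx(roll)).
In Python, from plant import arm gives the robot as it stands. The module is installed in compiled form; this text tells all that it offers.
- The arm moves only by the tool arm_command, never from a script. Its argument "moves" is a list of rows, each a list of 6 numbers: the shift along the tool's x, y, z in mm, then the turn, a rotation vector about the tool's x, y, z in rad. In form: [[dx, dy, dz, rx, ry, rz], ...]. A call has exactly 8 rows; each row shifts and turns the commanded pose from where the row before left it, along the tool's axes as they then stand; what a row does not reach is not made up. A row lasts 1/10 s, in which the tool goes at most 50 mm and 8.59 degrees, less where a joint would pass 70% of its speed; a pose out of reach is approached as far as the arm can. A call is refused whole if a number of a shift passes 50 or a number of a turn 0.15, either way. A call with a gripper value outside its range is refused whole. "grip" is the closure in counts, from 0 (fully open) to 255 (shut), set as the call begins (left out, the last holds). The fingers move at their own pace and stop on an object; "grip_force" is the grip in N (left out, the last holds). Time passes only in rows, so rows that do not move let the fingers close, or fill a call up. It gives the time, the measured TCP pose, the force, the opening and the grip force at its end, in the units of the state.
- arm.get_state(): the state, without advancing time (a new reading comes with each control period).
- arm.capture(name): name is "side" or "top"; returns (picture, depth): 400x640x3 uint8, blue, green, red; 400x640 float32, m along the optical axis (not along the pixel's ray), 0 where there is no reading.
- arm.camera_model(name): a dict with "fx", "fy", "cx", "cy" (pixels), "xyz" and "orientation" of the camera in the world. Camera axes: x right, y up, looking along -z (the intrinsics and any distortion apply to the point x, -y, -z); pixel columns grow to the right and rows downward; lengths in m; the calibration is good to about 2 mm. A picture is of the moment at which its call begins. camera_model takes no time and is no camera call.
- arm.close_job(): hands the job in; it is judged then, once.
The state is a dict: "time": time; "qpos": joint angles; "qd": joint speeds; "joint_efforts": joint torques, N m; "position": TCP position; "tool_rot": TCP orientation; "ft_force": force on the tool from outside, world axes, zero at the start; "ft_torque": the same for the moment, N m; "width": opening from 0.0 (shut) to 1.0 (fully open); "finger_force": force on a finger pad.
Only numpy, scipy, OpenCV 4.12 (cv2) and the standard library are available. Lean on these libraries where they do the work, as an engineer would, in place of code of your own. Each camera call takes 0.05 s, during which the arm holds its last target. There are 200 camera calls.

## Working session

There is one attempt and no reset: what is moved stays moved. The work goes in short steps, Python scripts to look and compute and a tool call to move; the robot and the scene stay as the last step left them, time stands still between calls to the robot, and variables do not carry over. Pictures are saved under pics/ and viewed, at most 10 in all, crops included, and the job is handed in when it is done.

Besides the shell and the picture viewer there is one more tool, called after "Emit:" by a JSON object that holds its "api" and its "payload". arm_command: Moves the arm, as the interface text tells. Its arguments: {"type":"object","properties":{"moves":{"type":"array"},"grip":{"type":"number"},"grip_force":{"type":"number"}},"required":["moves"]}

```bash
mkdir -p pics
cat > h.py <<'E'
import numpy as np, cv2
from scipy.spatial.transform import Rotation as R
from plant import arm
def cap(n,f):
    p,d=arm.capture(n); cv2.imwrite(f'pics/{f}.png',p); np.save(f'pics/{f}.npy',d); return p,d
def cam(n):
    m=arm.camera_model(n); o=np.array(m['orientation'],float)
    Rm=o if o.shape==(3,3) else (R.from_euler('xyz',o).as_matrix() if o.size==3 else R.from_quat(o).as_matrix())
    return m,Rm,np.array(m['xyz'])
def ray(n,u,v):
    m,Rm,c=cam(n); d=Rm@np.array([(u-m['cx'])/m['fx'],-(v-m['cy'])/m['fy'],-1]); return c,d
def atz(n,u,v,z):
    c,d=ray(n,u,v); return c+d*(z-c[2])/d[2]
def dep(n,u,v,D):
    c,d=ray(n,u,v); return c+d*D[int(round(v)),int(round(u))]
def tri(a,b):
    (c1,d1),(c2,d2)=ray(*a),ray(*b); A=np.stack([d1,-d2],1); s=np.linalg.lstsq(A,c2-c1,rcond=None)[0]
    p,q=c1+d1*s[0],c2+d2*s[1]; return (p+q)/2,np.linalg.norm(p-q)
def proj(n,P):
    m,Rm,c=cam(n); q=Rm.T@(np.array(P)-c); return m['cx']+m['fx']*q[0]/-q[2], m['cy']-m['fy']*q[1]/-q[2]
E
python3 - <<'E'
from h import *
for n in('side','top'):
    cap(n,n+'0'); print(arm.camera_model(n))
print(arm.get_state())
E
```

```text
{'fx': 421.34083481271483, 'fy': 421.34083481271483, 'cx': 321.6909424239236, 'cy': 197.8596251225761, 'xyz': array([ 0.50199324, -0.60070657,  1.02103747]), 'orientation': array([ 0.59601042, -0.01180191, -0.07658206])}
{'fx': 509.93767778263174, 'fy': 509.93767778263174, 'cx': 313.7752642879849, 'cy': 187.9935158077657, 'xyz': array([0.40127006, 0.04878681, 1.29413683]), 'orientation': array([ 0.14107196,  0.00666536, -1.57478927])}
{'time': 0.1, 'qpos': array([-1.44981910e+00,  2.59268453e-01,  1.53593296e+00, -2.44383977e-05,
        1.34804908e+00, -2.02840874e-01]), 'qd': array([-0.00093794, -0.00100707, -0.00313258, -0.00097539, -0.00137608,
       -0.00061634]), 'joint_efforts': array([ 2.10262398e-03, -4.38208759e+01, -2.84642547e+01,  7.18517206e-02,
        3.62204248e-02, -5.27994825e-05]), 'position': array([ 0.17494044, -0.52095482,  0.23991806]), 'tool_rot': array([-3.13996401e+00, -3.10637586e-04,  3.23823264e-01]), 'ft_force': array([ 0.19248006, -0.15669445, -0.94846094]), 'ft_torque': array([-0.00393933,  0.04787489,  0.04683848]), 'finger_force': 0.0, 'width': 0.9951402707122606}
```

View pics/side0.png

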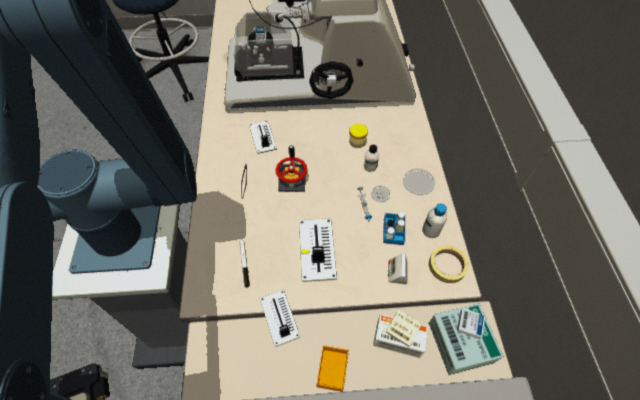

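View pics/top0.png

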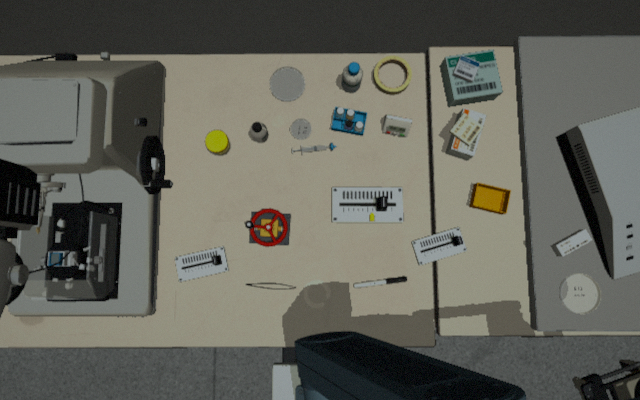

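Three units look like the vent: side view (263,136), (318,249) and (281,318); top view (202,263), (367,204) and (439,245). The one at side (318,249) / top (367,204) is the largest and the only one with a yellow pointer, so it fits the description. The red wheel is at side (291,171) / top (269,227), with its crank grip at side (291,151) / top (250,225). I'll confirm these in enlarged crops.

Run:
```python
from h import *
s=cv2.imread('pics/side0.png');t=cv2.imread('pics/top0.png')
def c(i,u,v,w,h): return cv2.resize(i[v:v+h,u:u+w],(400,300),interpolation=cv2.INTER_CUBIC)
m=np.vstack([np.hstack([c(s,270,212,100,75),c(t,327,177,80,60)]),np.hstack([c(s,261,138,64,48),c(t,238,203,64,48)])])
cv2.imwrite('pics/crop0.png',m)
```

```text
(no output)
```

View pics/crop0.png

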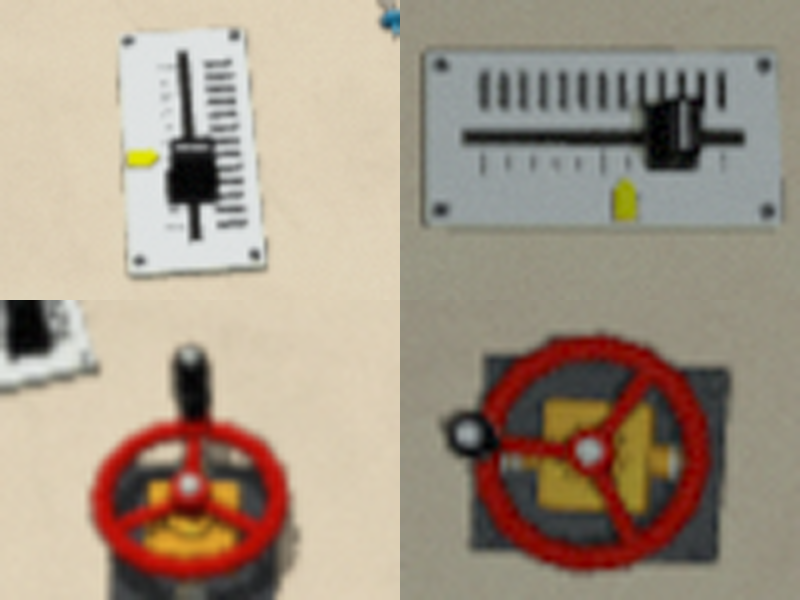

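```bash
cat > m.py <<'E'
from h import *
def S(x,y,s,o): return ((x+.5)/s-.5+o[0],(y+.5)/s-.5+o[1])
def go(lab,a,b):
    P,e=tri(('side',*a),('top',*b)); print(lab,P.round(4),'gap',round(e,4)); return P
E
python3 - <<'E'
from m import *
sv=lambda x,y:S(x,y,4,(270,212)); tv=lambda x,y:S(x,y,5,(327,177))
sw=lambda x,y:S(x,y,6.25,(261,138)); tw=lambda x,y:S(x,y,6.25,(238,203))
go('line top',sv(192,148),tv(284,125))
go('ptr',sv(142,158),tv(224,200))
a=go('scrA',sv(127,41),tv(41,210));b=go('scrB',sv(235,35),tv(41,65));c=go('scrC',sv(255,255),tv(365,65));d=go('scrD',sv(139,261),tv(368,211))
y=(a+b-c-d)/2; print('unit y angle',np.degrees(np.arctan2(-y[0],y[1])), 'ctr',(a+b+c+d)/4)
go('griptop',sw(190,55),tw(67,136)); go('hub',sw(188,185),tw(190,150))
Ds=np.load('pics/side0.npy');Dt=np.load('pics/top0.npy')
print('depth', dep('top',*tv(284,125),Dt),dep('side',*sv(192,148),Ds),dep('top',*tw(67,136),Dt),dep('side',*sw(190,55),Ds),dep('side',*sw(188,185),Ds),dep('top',*tw(190,150),Dt),dep('side',*sv(142,158),Ds),dep('top',*tv(224,200),Dt))
for n,uv in dict(jar=(217,141),bottle=(258,131),petri=(300,128),timer=(396,126),syr=(313,149)).items(): print(n,dep('top',*uv,Dt).round(3))
E
```

```text
line top [ 0.5408 -0.1117  0.0699] gap 0.0007
ptr [ 0.5094 -0.088   0.0139] gap 0.0007
scrA [0.5044 0.0039 0.0127] gap 0.0017
scrB [0.5789 0.0033 0.0128] gap 0.0001
scrC [ 0.5781 -0.1612  0.0111] gap 0.0005
scrD [ 0.5036 -0.1605  0.0123] gap 0.0009
unit y angle -0.2939085610481403 ctr [ 0.5412638  -0.07860146  0.01222626]
griptop [0.486  0.2106 0.0946] gap 0.0001
hub [0.4824 0.1682 0.052 ] gap 0.0018
depth [ 0.54095617 -0.11141737  0.07174006] [ 0.54042139 -0.11259164  0.07148714] [0.48610599 0.2108026  0.09301888] [0.48609375 0.20963432 0.0957416 ] [0.48153679 0.16854623 0.05129703] [0.48336728 0.16833268 0.05148786] [ 0.50904755 -0.08968819  0.01710921] [ 0.50929728 -0.0873832   0.0194787 ]
jar [0.696 0.296 0.059]
bottle [0.715 0.192 0.082]
petri [0.743 0.092 0.   ]
timer [ 0.737 -0.152  0.04 ]
syr [0.684 0.058 0.014]
```

The two views agree with the stated heights: slider top 70–72 mm, grip top about 95 mm, hub about 52 mm. The slider is at y ≈ -0.112 and the pointer at y ≈ -0.088, so it has to move about +24 mm. The vent unit's axes line up with the world's. I'm moving to the slider.

Emit:
{"api": "arm_command", "payload": {"moves": [[0,0,0,0,0,0.108],[0,0,0,0,0,0.108],[0,0,0,0,0,0.108],[30,-34,0,0,0,0],[30,-34,0,0,0,0],[30,-34,0,0,0,0],[30,-34,0,0,0,0],[30,-34,0,0,0,0]], "grip": 0, "grip_force": 30}}

```text
time: 0.9
position: [0.3258, -0.3498, 0.2403]
tool_rot: [-3.141, 0.0, -0.001]
ft_force: [0.8, -1.6, 0.1]
width: 0.998
finger_force: 0.0
```

Emit:
{"api": "arm_command", "payload": {"moves": [[30,-34,0,0,0,0],[30,-34,0,0,0,0],[30,-34,0,0,0,0],[30,-34,0,0,0,0],[30,-34,0,0,0,0],[30,-34,0,0,0,0],[30,-34,0,0,0,0],[0,0,0,0,0,0]]}}

```text
time: 1.7
position: [0.5375, -0.1091, 0.2401]
tool_rot: [-3.14, -0.001, 0.005]
ft_force: [-0.0, -0.6, 0.5]
width: 1.003
finger_force: 0.0
```

Emit:
{"api": "arm_command", "payload": {"moves": [[3,3,35,0,0,0],[0,0,35,0,0,0],[0,0,35,0,0,0],[0,0,30,0,0,0],[0,0,25,0,0,0],[0,0,15,0,0,0],[0,0,8,0,0,0],[0,0,0,0,0,0]]}}

```text
time: 2.5
position: [0.537, -0.1167, 0.0566]
tool_rot: [-3.141, 0.002, -0.001]
ft_force: [-0.1, 0.2, 0.4]
width: 1.001
finger_force: 0.0
```

Run:
```python
from h import *
s,_=cap('side','s1');t,_=cap('top','t1')
print(arm.get_state()['position'])
m=np.hstack([cv2.resize(s[200:290,260:380],(400,300),interpolation=2),cv2.resize(t[162:252,307:427],(400,300),interpolation=2)])
cv2.imwrite('pics/crop1.png',m)
```

```text
[ 0.53833781 -0.11694374  0.05821383]
```

View pics/crop1.png

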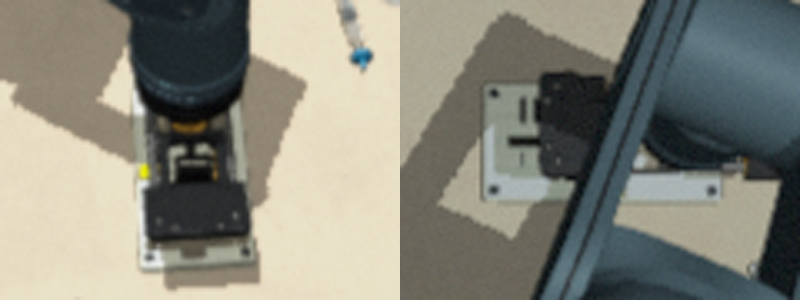

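The side crop shows the slider, at about (190,165), between the open fingers. I'm closing on it.

Emit:
{"api": "arm_command", "payload": {"moves": [[2,0,0,0,0,0],[0,0,0,0,0,0],[0,0,0,0,0,0],[0,0,0,0,0,0],[0,0,0,0,0,0],[0,0,0,0,0,0],[0,0,0,0,0,0],[0,0,0,0,0,0]], "grip": 255, "grip_force": 20}}

```text
time: 3.4
position: [0.5401, -0.1165, 0.0576]
tool_rot: [-3.142, 0.0, -0.0]
ft_force: [0.3, -1.2, 0.2]
width: 0.36
finger_force: 0.0
```

Run:
```python
from h import *
for i in range(5):
    arm.capture('side'); s=arm.get_state(); print(s['position'].round(4),s['width'],s['finger_force'],s['ft_force'].round(1))
```

```text
[ 0.5401 -0.1165  0.0576] 0.3185785339997038 0.0 [-1.   0.2  0.1]
[ 0.5401 -0.1165  0.0576] 0.27474625616140896 0.7915350794792175 [0.3 1.6 0.1]
[ 0.54   -0.1163  0.0576] 0.23298229038882495 0.7835770770907402 [-0.5  0.9  0.9]
[ 0.54   -0.1162  0.0576] 0.1950863942426799 20.50153076648712 [-0.4 -0.3  1.2]
[ 0.54   -0.1162  0.0576] 0.19217209763753915 19.992816746234894 [-0.4  1.5  0.3]
```

Emit:
{"api": "arm_command", "payload": {"moves": [[0,-5,0,0,0,0],[0,-6,0,0,0,0],[0,-6,0,0,0,0],[0,-6,0,0,0,0],[0,-5,0,0,0,0],[0,0,0,0,0,0],[0,0,0,0,0,0],[0,0,0,0,0,0]]}}

```text
time: 4.45
position: [0.5402, -0.0881, 0.0576]
tool_rot: [-3.141, -0.0, -0.0]
ft_force: [1.3, 1.6, -0.9]
width: 0.192
finger_force: 20.0
```

Emit:
{"api": "arm_command", "payload": {"moves": [[0,0,0,0,0,0],[0,0,0,0,0,0],[0,0,0,0,0,0],[0,0,0,0,0,0],[0,0,0,0,0,0],[0,0,0,0,0,0],[0,0,0,0,0,0],[0,0,0,0,0,0]], "grip": 150}}

```text
time: 5.25
position: [0.5401, -0.0885, 0.0576]
tool_rot: [-3.142, 0.0, -0.0]
ft_force: [1.0, 0.6, 0.4]
width: 0.413
finger_force: 0.0
```

Emit:
{"api": "arm_command", "payload": {"moves": [[0,0,10,0,0,0],[0,0,-20,0,0,0],[0,0,-30,0,0,0],[0,0,-40,0,0,0],[0,0,-40,0,0,0],[-7,-45,0,0,0,0],[-7,-45,0,0,0,0],[-7,-45,0,0,0,0]]}}

```text
time: 6.05
position: [0.5188, 0.0475, 0.1774]
tool_rot: [-3.141, -0.0, -0.002]
ft_force: [1.3, -0.0, -0.6]
width: 0.414
finger_force: 0.0
```

Emit:
{"api": "arm_command", "payload": {"moves": [[-8,-41,0,0,0,0],[-8,-41,0,0,0,0],[-8,-41,0,0,0,0],[-8,-40,0,0,0,0],[0,0,0,0,0,0],[0,0,0,0,0,0],[0,0,0,0,0,0],[0,0,0,0,0,0]], "grip": 60}}

```text
time: 6.85
position: [0.4876, 0.2082, 0.1774]
tool_rot: [3.141, 0.0, -0.002]
ft_force: [-0.4, 0.3, 0.4]
width: 0.765
finger_force: 0.0
```

Run:
```python
from h import *
s,_=cap('side','s2');t,_=cap('top','t2')
print(arm.get_state()['position'])
def c(i,u,v,w,h): return cv2.resize(i[v:v+h,u:u+w],(400,300),interpolation=cv2.INTER_CUBIC)
m=np.vstack([np.hstack([c(s,270,212,100,75),c(t,327,177,80,60)]),np.hstack([c(s,241,123,104,78),c(t,218,183,104,78)])])
cv2.imwrite('pics/crop2.png',m)
```

```text
[0.4875935  0.20832535 0.17756163]
```

View pics/crop2.png

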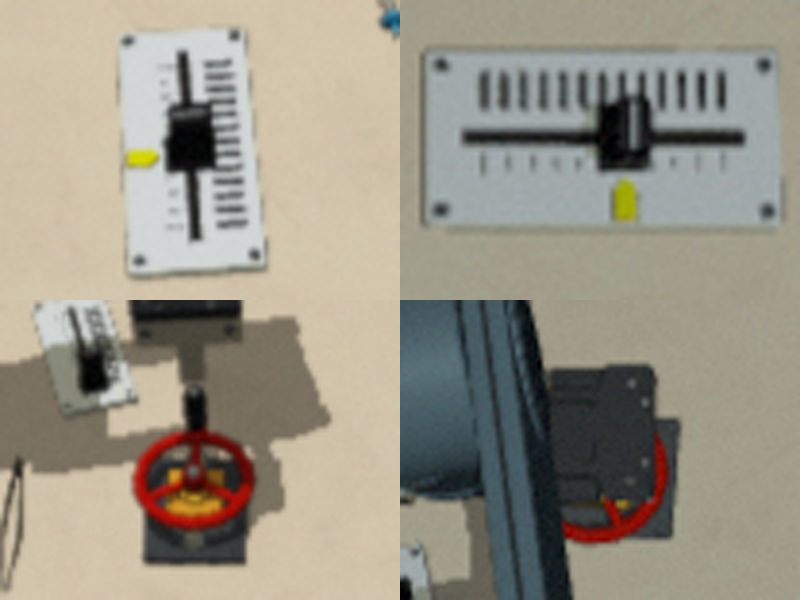

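The slider line is now at side (190,112) / top (634,125). It has moved +24 mm to y ≈ -0.088, level with the pointer. The crank grip stands upright at crop (195,405), as measured before, so I'm descending onto it.

Emit:
{"api": "arm_command", "payload": {"moves": [[-1,-2,25,0,0,0],[0,0,25,0,0,0],[0,0,20,0,0,0],[0,0,15,0,0,0],[0,0,10,0,0,0],[0,0,0,0,0,0],[0,0,0,0,0,0],[0,0,0,0,0,0]]}}

```text
time: 7.75
position: [0.487, 0.2115, 0.0836]
tool_rot: [-3.141, -0.002, -0.001]
ft_force: [-1.0, 0.6, -0.2]
width: 0.765
finger_force: 0.0
```

Emit:
{"api": "arm_command", "payload": {"moves": [[0,0,0,0,0,0],[0,0,0,0,0,0],[0,0,0,0,0,0],[0,0,0,0,0,0],[0,0,0,0,0,0],[0,0,0,0,0,0],[0,0,0,0,0,0],[0,0,0,0,0,0]], "grip": 255, "grip_force": 30}}

```text
time: 8.55
position: [0.4859, 0.2097, 0.0825]
tool_rot: [3.138, 0.001, 0.001]
ft_force: [-0.1, -8.7, 1.7]
width: 0.184
finger_force: 30.0
```

Run:
```python
from h import *
for i in range(3):
    arm.capture('side'); s=arm.get_state(); print(s['position'].round(4),s['width'],s['finger_force'],s['ft_force'].round(1),s['qpos'].round(2))
```

```text
[0.4859 0.2097 0.0825] 0.18625004535695458 30.000429048668593 [ 0.5 -7.1  1. ] [ 0.2   0.38  1.79 -0.    0.97  1.77]
[0.4859 0.2097 0.0826] 0.18969797380994022 30.0002727645915 [-0.6 -8.4  1.5] [ 0.2   0.38  1.79 -0.    0.97  1.77]
[0.4859 0.2097 0.0825] 0.19139073468336035 30.000467884819955 [-1.1 -6.8  1.2] [ 0.2   0.38  1.79 -0.    0.97  1.77]
```

Holding the grip: width 0.19 × 93 mm ≈ 18 mm, at 30 N. Next I work out the circle rows.

```bash
cat > rows.py <<'E'
import sys, numpy as np
a,st,n=map(float,sys.argv[1:4]); t=np.radians(a+st*np.arange(int(n)+1)); x,y=42*np.cos(t),42*np.sin(t)
P=np.round(np.stack([x-x[0],-(y-y[0])],1)*2)/2
r=np.diff(P,axis=0)
for i in range(0,len(r),8): print(a+st*i,[[float(p),float(q),0,0,0,0] for p,q in r[i:i+8]])
E
python3 rows.py 85 -7.5 8; echo; python3 rows.py 25 -2.5 152
```

```text
85.0 [[5.5, 1.0, 0, 0, 0, 0], [5.0, 1.5, 0, 0, 0, 0], [5.0, 2.0, 0, 0, 0, 0], [5.0, 3.0, 0, 0, 0, 0], [4.0, 3.5, 0, 0, 0, 0], [4.0, 4.0, 0, 0, 0, 0], [3.5, 4.5, 0, 0, 0, 0], [2.5, 4.5, 0, 0, 0, 0]]

25.0 [[0.5, 1.5, 0, 0, 0, 0], [1.0, 2.0, 0, 0, 0, 0], [0.5, 1.5, 0, 0, 0, 0], [0.5, 2.0, 0, 0, 0, 0], [0.5, 1.5, 0, 0, 0, 0], [0.5, 2.0, 0, 0, 0, 0], [0.0, 2.0, 0, 0, 0, 0], [0.5, 1.5, 0, 0, 0, 0]]
5.0 [[0.0, 2.0, 0, 0, 0, 0], [0.0, 1.5, 0, 0, 0, 0], [0.0, 2.0, 0, 0, 0, 0], [0.0, 2.0, 0, 0, 0, 0], [-0.5, 1.5, 0, 0, 0, 0], [0.0, 2.0, 0, 0, 0, 0], [-0.5, 2.0, 0, 0, 0, 0], [-0.5, 1.5, 0, 0, 0, 0]]
-15.0 [[-0.5, 2.0, 0, 0, 0, 0], [-0.5, 1.5, 0, 0, 0, 0], [-1.0, 2.0, 0, 0, 0, 0], [-0.5, 1.5, 0, 0, 0, 0], [-1.0, 1.5, 0, 0, 0, 0], [-0.5, 1.5, 0, 0, 0, 0], [-1.0, 2.0, 0, 0, 0, 0], [-1.0, 1.5, 0, 0, 0, 0]]
-35.0 [[-1.0, 1.5, 0, 0, 0, 0], [-1.5, 1.0, 0, 0, 0, 0], [-1.0, 1.5, 0, 0, 0, 0], [-1.5, 1.5, 0, 0, 0, 0], [-1.0, 1.0, 0, 0, 0, 0], [-1.5, 1.5, 0, 0, 0, 0], [-1.5, 1.0, 0, 0, 0, 0], [-1.5, 1.0, 0, 0, 0, 0]]
-55.0 [[-1.5, 1.0, 0, 0, 0, 0], [-1.5, 1.0, 0, 0, 0, 0], [-1.5, 1.0, 0, 0, 0, 0], [-2.0, 
[... 2319 characters left out ...]
 0], [1.5, 0.5, 0, 0, 0, 0], [2.0, 1.0, 0, 0, 0, 0], [1.5, 0.5, 0, 0, 0, 0], [1.5, 0.5, 0, 0, 0, 0]]
-295.0 [[2.0, 1.0, 0, 0, 0, 0], [1.5, 1.0, 0, 0, 0, 0], [1.5, 1.0, 0, 0, 0, 0], [1.5, 1.0, 0, 0, 0, 0], [1.5, 1.0, 0, 0, 0, 0], [1.5, 1.0, 0, 0, 0, 0], [1.5, 1.5, 0, 0, 0, 0], [1.0, 1.0, 0, 0, 0, 0]]
-315.0 [[1.5, 1.5, 0, 0, 0, 0], [1.0, 1.5, 0, 0, 0, 0], [1.5, 1.0, 0, 0, 0, 0], [1.0, 1.5, 0, 0, 0, 0], [1.0, 1.5, 0, 0, 0, 0], [1.0, 1.5, 0, 0, 0, 0], [0.5, 2.0, 0, 0, 0, 0], [1.0, 1.5, 0, 0, 0, 0]]
-335.0 [[0.5, 1.5, 0, 0, 0, 0], [1.0, 2.0, 0, 0, 0, 0], [0.5, 1.5, 0, 0, 0, 0], [0.5, 2.0, 0, 0, 0, 0], [0.5, 1.5, 0, 0, 0, 0], [0.5, 2.0, 0, 0, 0, 0], [0.0, 2.0, 0, 0, 0, 0], [0.5, 1.5, 0, 0, 0, 0]]
```

Emit:
{"api": "arm_command", "payload": {"moves": [[5.5,2.5,0,0,0,0],[5,1.5,0,0,0,0],[5,2,0,0,0,0],[5,3,0,0,0,0],[4,3.5,0,0,0,0],[4,4,0,0,0,0],[3.5,4.5,0,0,0,0],[2.5,4.5,0,0,0,0]]}}

```text
time: 9.5
position: [0.52, 0.1859, 0.0825]
tool_rot: [-3.141, 0.002, -0.0]
ft_force: [-6.9, -0.6, 4.7]
width: 0.189
finger_force: 30.0
```

Emit:
{"api": "arm_command", "payload": {"moves": [[0.5,1.5,0,0,0,0],[1,2,0,0,0,0],[0.5,1.5,0,0,0,0],[0.5,2,0,0,0,0],[0.5,1.5,0,0,0,0],[0.5,2,0,0,0,0],[0,2,0,0,0,0],[0.5,1.5,0,0,0,0]]}}

```text
time: 10.3
position: [0.5239, 0.1724, 0.0825]
tool_rot: [-3.141, 0.002, -0.0]
ft_force: [-6.0, 1.7, 4.9]
width: 0.184
finger_force: 30.0
```

Emit:
{"api": "arm_command", "payload": {"moves": [[-0.5,2,0,0,0,0],[0,1.5,0,0,0,0],[0,2,0,0,0,0],[0,2,0,0,0,0],[-0.5,1.5,0,0,0,0],[0,2,0,0,0,0],[-0.5,2,0,0,0,0],[-0.5,1.5,0,0,0,0]]}}

```text
time: 11.1
position: [0.5238, 0.164, 0.0827]
tool_rot: [-3.13, -0.004, -0.003]
ft_force: [2.4, 34.3, -6.0]
width: 0.186
finger_force: 30.0
```

Force in +y has risen to 34 N and the position is stuck, so this looks like the stop. I'll press slightly more to confirm.

Emit:
{"api": "arm_command", "payload": {"moves": [[0,1,0,0,0,0],[0,1,0,0,0,0],[0,0,0,0,0,0],[0,0,0,0,0,0],[0,0,0,0,0,0],[0,0,0,0,0,0],[0,0,0,0,0,0],[0,0,0,0,0,0]]}}

```text
time: 11.9
position: [0.5238, 0.1639, 0.0827]
tool_rot: [-3.128, -0.004, -0.002]
ft_force: [1.7, 36.6, -5.2]
width: 0.19
finger_force: 30.0
```

Run:
```python
from h import *
s,_=cap('side','s3');t,_=cap('top','t3'); st=arm.get_state()
print({k:np.round(st[k],4) for k in('position','tool_rot','ft_force','ft_torque','width')})
cv2.imwrite('pics/crop3.png',cv2.resize(s[118:208,236:356],(800,600),interpolation=2))
```

```text
{'position': array([0.5238, 0.1639, 0.0827]), 'tool_rot': array([-3.1278e+00, -4.0000e-03, -2.1000e-03]), 'ft_force': array([ 1.2725, 35.8262, -5.8959]), 'ft_torque': array([ 5.9983, -0.1485,  0.1444]), 'width': np.float64(0.1855)}
```

View pics/crop3.png

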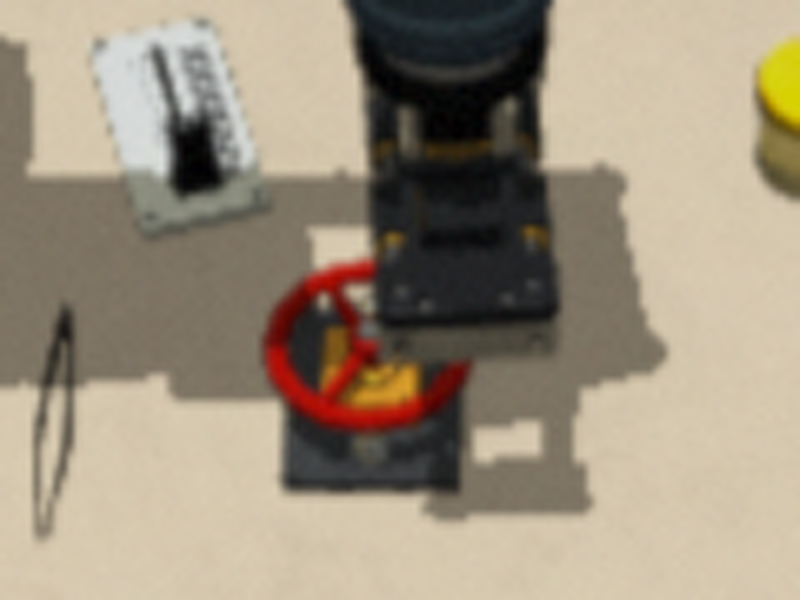

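It's a firm stop: 36 N with no further motion, and the wheel grip at (0.524, 0.164), about θ = -5°. I relieve the push and then crank 720° anticlockwise back to the same place.

Emit:
{"api": "arm_command", "payload": {"moves": [[0,-3,0,0,0,0],[0,-3,0,0,0,0],[0,-2,0,0,0,0],[0,0,0,0,0,0],[0,0,0,0,0,0],[0,0,0,0,0,0],[0,0,0,0,0,0],[0,0,0,0,0,0]]}}

```text
time: 12.8
position: [0.5238, 0.1646, 0.0826]
tool_rot: [-3.139, -0.002, -0.001]
ft_force: [-0.5, 8.0, -3.3]
width: 0.187
finger_force: 30.0
```

```bash
python3 rows.py -5 12 60
```

```text
-5.0 [[-0.0, -9.0, 0, 0, 0, 0], [-2.0, -8.5, 0, 0, 0, 0], [-4.0, -8.0, 0, 0, 0, 0], [-5.0, -7.0, 0, 0, 0, 0], [-6.5, -5.5, 0, 0, 0, 0], [-8.0, -4.5, 0, 0, 0, 0], [-8.5, -2.5, 0, 0, 0, 0], [-8.5, -0.5, 0, 0, 0, 0]]
91.0 [[-9.0, 1.0, 0, 0, 0, 0], [-8.0, 3.0, 0, 0, 0, 0], [-7.5, 4.5, 0, 0, 0, 0], [-6.5, 6.0, 0, 0, 0, 0], [-5.0, 7.0, 0, 0, 0, 0], [-3.5, 8.0, 0, 0, 0, 0], [-1.5, 8.5, 0, 0, 0, 0], [0.0, 9.0, 0, 0, 0, 0]]
187.0 [[2.0, 8.5, 0, 0, 0, 0], [3.5, 8.0, 0, 0, 0, 0], [5.5, 7.0, 0, 0, 0, 0], [6.5, 5.5, 0, 0, 0, 0], [7.5, 4.5, 0, 0, 0, 0], [8.5, 2.5, 0, 0, 0, 0], [9.0, 1.0, 0, 0, 0, 0], [8.5, -1.0, 0, 0, 0, 0]]
283.0 [[8.5, -3.0, 0, 0, 0, 0], [7.5, -4.5, 0, 0, 0, 0], [6.5, -6.0, 0, 0, 0, 0], [5.0, -7.5, 0, 0, 0, 0], [3.5, -8.0, 0, 0, 0, 0], [1.5, -8.5, 0, 0, 0, 0], [-0.0, -9.0, 0, 0, 0, 0], [-2.0, -8.5, 0, 0, 0, 0]]
379.0 [[-4.0, -8.0, 0, 0, 0, 0], [-5.0, -7.0, 0, 0, 0, 0], [-6.5, -5.5, 0, 0, 0, 0], [-8.0, -4.5, 0, 0, 0, 0], [-8.5, -2.5, 0, 0, 0, 0], [-8.5, -0.5, 0, 0, 0, 0], [-9.0, 1.0, 0, 0, 0, 0], [-8.0, 3.0, 0, 0, 0, 0]]
475.0 [[-7.5, 4.5, 0, 0, 0, 0], [-6.5, 6.0, 0, 0, 0, 0], [-5.0, 7.0, 0, 0, 0, 0], [-3.5, 8.0, 0, 0, 0, 0], [-1.5, 8.5, 0, 0, 0, 0], [0.0, 9.0, 0, 0, 0, 0], [2.0, 8.5, 0, 0, 0, 0], [3.5, 8.0, 0, 0, 0, 0]]
571.0 [[5.5, 7.0, 0, 0, 0, 0], [6.5, 5.5, 0, 0, 0, 0], [7.5, 4.5, 0, 0, 0, 0], [8.5, 2.5, 0, 0, 0, 0], [9.0, 1.0, 0, 0, 0, 0], [8.5, -1.0, 0, 0, 0, 0], [8.5, -3.0, 0, 0, 0, 0], [7.5, -4.5, 0, 0, 0, 0]]
667.0 [[6.5, -6.0, 0, 0, 0, 0], [5.0, -7.5, 0, 0, 0, 0], [3.5, -8.0, 0, 0, 0, 0], [1.5, -8.5, 0, 0, 0, 0]]
```

Emit:
{"api": "arm_command", "payload": {"moves": [[0,-11,0,0,0,0],[-2,-8.5,0,0,0,0],[-4,-8,0,0,0,0],[-5,-7,0,0,0,0],[-6.5,-5.5,0,0,0,0],[-8,-4.5,0,0,0,0],[-8.5,-2.5,0,0,0,0],[-8.5,-0.5,0,0,0,0]]}}

```text
time: 13.6
position: [0.4799, 0.2099, 0.0826]
tool_rot: [3.139, -0.001, 0.001]
ft_force: [2.7, -11.8, -2.8]
width: 0.186
finger_force: 30.0
```

Emit:
{"api": "arm_command", "payload": {"moves": [[-8.5,2.5,0,0,0,0],[-8,3.5,0,0,0,0],[-7.5,4.5,0,0,0,0],[-6.5,6,0,0,0,0],[-5,7,0,0,0,0],[-3.5,8,0,0,0,0],[-1.5,8.5,0,0,0,0],[0,9,0,0,0,0]]}}

```text
time: 14.4
position: [0.4402, 0.1622, 0.0828]
tool_rot: [-3.14, -0.002, -0.001]
ft_force: [7.8, 3.1, -11.4]
width: 0.187
finger_force: 30.0
```

Emit:
{"api": "arm_command", "payload": {"moves": [[3,8.5,0,0,0,0],[3.5,8,0,0,0,0],[5.5,7,0,0,0,0],[6.5,5.5,0,0,0,0],[7.5,4.5,0,0,0,0],[8.5,2.5,0,0,0,0],[9,1,0,0,0,0],[8.5,-1,0,0,0,0]]}}

```text
time: 15.2
position: [0.4901, 0.1263, 0.0826]
tool_rot: [-3.14, 0.004, -0.001]
ft_force: [-3.8, 5.4, 1.6]
width: 0.188
finger_force: 30.0
```

Emit:
{"api": "arm_command", "payload": {"moves": [[8.5,-3,0,0,0,0],[7.5,-4.5,0,0,0,0],[6.5,-6,0,0,0,0],[5,-7.5,0,0,0,0],[3.5,-8,0,0,0,0],[1.5,-8.5,0,0,0,0],[0,-9,0,0,0,0],[-2,-8.5,0,0,0,0]]}}

```text
time: 16.0
position: [0.5221, 0.1808, 0.0825]
tool_rot: [3.14, 0.001, 0.0]
ft_force: [-4.7, -4.1, 2.6]
width: 0.189
finger_force: 30.0
```

Emit:
{"api": "arm_command", "payload": {"moves": [[-4,-8,0,0,0,0],[-5,-7,0,0,0,0],[-6.5,-5.5,0,0,0,0],[-8,-4.5,0,0,0,0],[-8.5,-2.5,0,0,0,0],[-8.5,-0.5,0,0,0,0],[-9,1,0,0,0,0],[-8,3,0,0,0,0]]}}

```text
time: 16.8
position: [0.464, 0.2056, 0.0827]
tool_rot: [-3.14, -0.001, -0.0]
ft_force: [2.2, 0.6, -5.2]
width: 0.185
finger_force: 30.0
```

Emit:
{"api": "arm_command", "payload": {"moves": [[-7.5,4.5,0,0,0,0],[-6.5,6,0,0,0,0],[-5,7,0,0,0,0],[-3.5,8,0,0,0,0],[-1.5,8.5,0,0,0,0],[0,9,0,0,0,0],[2,8.5,0,0,0,0],[3.5,8,0,0,0,0]]}}

```text
time: 17.6
position: [0.4466, 0.1449, 0.0827]
tool_rot: [-3.141, -0.0, -0.001]
ft_force: [3.6, 5.8, -6.6]
width: 0.185
finger_force: 30.0
```

Emit:
{"api": "arm_command", "payload": {"moves": [[5.5,7,0,0,0,0],[6.5,5.5,0,0,0,0],[7.5,4.5,0,0,0,0],[8.5,2.5,0,0,0,0],[9,1,0,0,0,0],[8.5,-1,0,0,0,0],[8.5,-3,0,0,0,0],[7.5,-4.5,0,0,0,0]]}}

```text
time: 18.4
position: [0.5065, 0.1334, 0.0825]
tool_rot: [-3.142, 0.004, -0.0]
ft_force: [-6.8, 4.0, 3.6]
width: 0.189
finger_force: 30.0
```

Emit:
{"api": "arm_command", "payload": {"moves": [[6.5,-6,0,0,0,0],[5,-7.5,0,0,0,0],[3.5,-8,0,0,0,0],[1.5,-8.5,0,0,0,0],[0,0,0,0,0,0],[0,0,0,0,0,0],[0,0,0,0,0,0],[0,0,0,0,0,0]]}}

```text
time: 19.2
position: [0.5239, 0.1636, 0.0826]
tool_rot: [-3.141, 0.0, -0.0]
ft_force: [-4.0, 2.7, 0.6]
width: 0.183
finger_force: 30.0
```

Run:
```python
from h import *
s,_=cap('side','s4');t,_=cap('top','t4'); st=arm.get_state()
print({k:np.round(st[k],4) for k in('position','qd','ft_force','width','finger_force')})
s0=cv2.imread('pics/side0.png'); d=cv2.absdiff(s0,s).max(2)
for n,(u,v) in dict(jar=(358,132),bot=(371,156),petri=(381,193),syr=(363,203),timer=(398,267)).items(): print(n,d[v-12:v+13,u-12:u+13].mean().round(1))
cv2.imwrite('pics/s4b.png',s[100:300,220:480].repeat(3,0).repeat(3,1)[:600,:780])
```

```text
{'position': array([0.5239, 0.1635, 0.0826]), 'qd': array([ 0.0002, -0.0003,  0.    , -0.0014,  0.0009,  0.0011]), 'ft_force': array([-4.4257,  2.4936,  1.0722]), 'width': np.float64(0.1869), 'finger_force': np.float64(29.9999)}
jar 8.6
bot 7.7
petri 9.0
syr 9.0
timer 8.3
```

View pics/s4b.png

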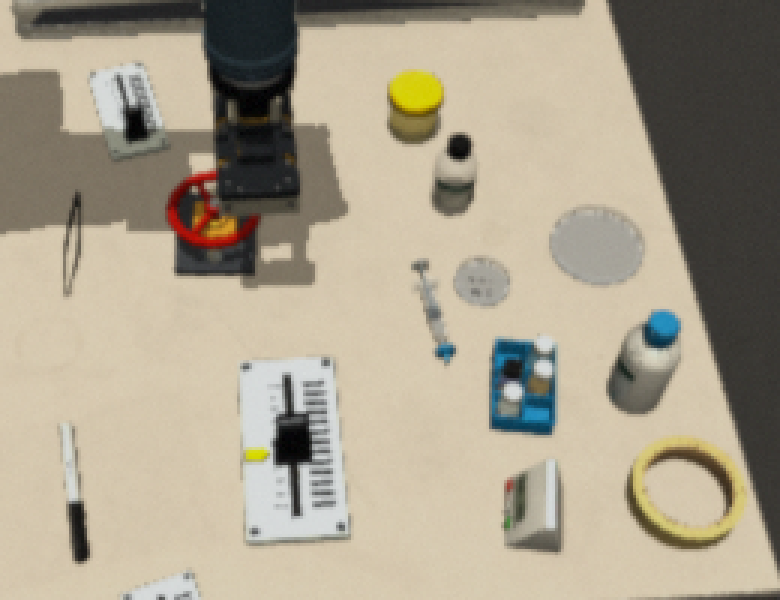

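The picture shows the slider still at the pointer ((292,440) beside (257,455)) and the gripper on the crank at about (258,190). The bystanders haven't moved. I'm handing in.

```bash
python3 -c "
from plant import arm
print(arm.close_job())"
```

```text
the job is handed in; nothing more can be done
None
```

I handed the job in at about 19 s; no verdict came back. By my measurements the vent slider is at the yellow pointer, and the valve was closed to its stop and backed off two full turns. The crank grip is still held at 30 N and nothing else on the bench moved.

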